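# Lock the centrifuge lid with its T-key

### The arm

A 6-joint arm with a two-finger parallel gripper is mounted at the origin on the work surface. World frame = base frame: x ahead of the robot, y to its left, z up, the work surface at z = 0. Lengths are in m, angles in rad, forces in N, time in s.
With the tool pointing down it reaches from about 0.325 to 0.9 m from the base axis. Payload 6.1 kg.
Tool frame: the origin (TCP) lies at the very end of the fingers, on their centre line; the grasp point (between the pads) lies 19 mm behind it (arm.hold_point_z is the distance from the TCP to the grasp point, in m); z points along the fingers, y is the direction in which the jaws open and shut (so a half turn about z gives the same grasp; the last joint's range is limited). The gripper opens to 87 mm and grips with 3 to 60 N. Pads are 19 mm wide; open, the fingers measure 117 mm over their backs; the gripper's body (75 mm by 190 mm) begins 51 mm behind the grasp point.
Start: joints at [1.071, 0.22, 1.526, -0, 1.395, -0.126], TCP at [0.228, 0.582, 0.223] pointing down, gripper open.
Joint ranges: [-2.98, 2.98], [-0.91, 2.08], [0.09, 2.57], [-1.24, 4.39], [0.2, 2.65], [-2.68, 2.68]. Speed limits (rad/s): [2.57, 2.57, 3.01, 3.14, 3.14, 3.14].

### API

Orientations are given as [roll, pitch, yaw] about the fixed x, y, z axes, in that order (R = Rz(yaw) Ry(pitch) Rx(roll)).
In Python, from workcell import arm, vision gives the robot as it stands.
- The arm moves only by the tool drive_tool, never from a script. Its argument "moves" is a list of rows, each a list of 7 numbers: the gripper's target within -1 to 1 (shut at 1, half-way at 0, fully open at -1), then the shift along the world's x, y, z in cm, then the turn, a rotation vector about the world's x, y, z in rad. In form: [[gripper, tx, ty, tz, wx, wy, wz], ...]. A call has 1 to 20 rows; each row shifts and turns the commanded pose from where the row before left it; what a row does not reach is not made up. A row lasts 1/8 s, in which the tool goes at most 62.5 mm and 10.7 degrees, less where a joint would pass 70% of its speed; a pose out of reach is approached as far as the arm can. A call is refused whole if a number of a shift passes 6.25 or a number of a turn 0.188, either way. A call with a gripper value outside its range is refused whole. The fingers move at their own pace and stop on an object; "grip_force" is the grip in N (left out, the last holds). Time passes only in rows, so rows that do not move let the fingers close. It gives the time, the measured TCP pose, the force and the opening at its end, in the units of the state.
- arm.get_obs(): the state, without advancing time (a new reading comes with each control period).
- vision.grab_frame(name): name is "side" or "top" or "wrist"; returns a dict with "frame" (480x640x3 uint8, red, green, blue), "camera_matrix" (3x3 intrinsics, pixels), "distortion" ([k1, k2, p1, p2, k3] as OpenCV has them; the pictures are not rectified), "extrinsics" (4x4, takes a point from camera to world coordinates); the wrist camera has in their place "T_tool_cam" (4x4, takes a point from camera to tool coordinates, whose origin is the TCP and whose axes are the flange's). Camera axes: x right, y up, looking along -z (the intrinsics and any distortion apply to the point x, -y, -z); pixel columns grow to the right and rows downward; lengths in m; the calibration is good to about 2 mm. A picture is of the moment at which its call begins: read the wrist's pose just before it. There is no depth.
- arm.sign_off(): hands the job in, once; it reports no verdict.
The state is a dict: "clock": time; "joints": joint angles; "joint_velocities": joint speeds; "joint_torque": joint torques, N m; "tcp_pos": TCP position; "eef_rot": TCP orientation; "wrist_force": force on the tool from outside, world axes, zero at the start; "ft_torque": the same for the moment, N m; "gripper_width": finger opening in m.
Only numpy, scipy, OpenCV 4.12 (cv2) and the standard library are available. Lean on these libraries where they do the work, as an engineer would, in place of code of your own. Each camera call takes 0.05 s, during which the arm holds its last target. There are 200 camera calls.

### The job

First press the small centrifuge's sprung lid down until it snaps shut and stays shut. Then take the T-key out of its cradle, stand it upright in the slot of the metal stand, collar down on the block, and let go; take it again, pass its T-bar through the slot in the shut lid until the collar sits on the lid, and turn it a quarter turn so that the bar lies crosswise under the slot and locks the lid. Let go, leave the lid shut, and do not shove or knock over the bottle, the jar, the tube rack or the tip box.

Things in the scene. Friction and masses are not known exactly. Their poses are not given: they have to be found in the camera images.
- centrifuge: small bench centrifuge fixed to the bench, white housing 200 (x) x 170 (y) x 105 mm high, origin at the centre of its underside; its front with the dark panel faces its -x (towards the robot). Inside, at z 99 to 105, a deck with a slot 15 x 44 mm lies right below the shut lid's slot, hollow below it
- lid (a joint): hinge angle of the dark lid: 0 shut, 0.95 rad fully open (stop), where it starts. Hinge line along the centrifuge's y at its x = +100, z = 106 mm; the front edge rises on opening. A spring pushes it open (about 3 N pressed on the front edge, more nearer the hinge); below about 0.17 rad it snaps shut by itself and stays shut
- lid_slot (a point): centre of the lid slot's mouth on the lid's upper face; moves with the lid; 114 mm above the bench when shut. Slot 40 mm along this y, 13 mm along this x, through an 8 mm plate 200 (x) x 174 (y) mm; z is the lid's outward normal, x points to the hinge. The slot centre is 167 mm from the hinge line, 33 mm from the front edge, midway across
- key: T-key, 90 mm long, about 0.11 kg. Origin: centre of the T-bar's end face; z runs to the handle. Steel bar 34 (x) x 9 (y) at z 0-8, shaft d 9, collar d 30 at z 30-36, black paddle handle 26 (x) x 14 (y) at z 36-90, flats facing +-y. Starts lying level in the cradle, axis 40 mm up, key x vertical, bar to the cradle's +x. Seated in a slot, the origin is 30 mm below the face under the collar
- cradle: white cradle fixed to the bench, base 120 (x) x 50 (y) x 6 mm, origin at the centre of its underside. The key lies along x, its origin at x = +45; its T-bar stands between two cheeks (gap 11, 31 over all, 16 long, top at 45 mm) at x = +41; a post 12 x 12, 27 mm high, at x = -39 carries the handle's end. Handle free at the sides; lift the key straight up out of the cheeks
- stand: aluminium block fixed to the bench, 70 (x) x 46 (y) x 40 high, origin at the centre of its underside
- stand_slot (a point): centre of the slot's mouth in the stand's top face, 40 mm above the bench; the slot is 42 mm along this frame's x, 15 mm along its y, 36 mm deep; z up
- bottle: bystander: amber bottle, 56 mm diameter, 105 high, origin at the centre of its underside
- jar: bystander: clear jar, 66 mm diameter, 70 high, origin at the centre of its underside
- rack: bystander: white tube rack 80 x 50 x 45 with three tubes reaching 91 mm high, origin at the centre of its underside
- tipbox: bystander: pipette-tip box 78 x 58 x 52 mm high, grey with a clear cover, origin at the centre of its underside
Not all that is in view belongs to the job. What is shaped like the key but blue is not meant. What is shaped like the stand but blue is not meant.

How it is judged:
By the outcome, as a careful person would: the job done as asked, in the order asked, and still so for the second after the job is handed in, with the robot touching nothing.
It also fails if it takes over 72 s, if anything falls off the work surface, if the arm or the gripper's body presses on something with over 40 N, if the wrist force passes 120 N, or if a joint passes its speed limit or range.

## Working session

There is one attempt and no reset: what is moved stays moved. The work goes in short steps, Python scripts to look and compute and a tool call to move; the robot and the scene stay as the last step left them, time stands still between calls to the robot, and variables do not carry over. Pictures are saved under pics/ and viewed, about 8 in all and at most 12, crops included, and the job is handed in when it is done.

Besides the shell and the picture viewer there is one more tool, called by a JSON object that holds its "name" and its "arguments". drive_tool: Moves the arm, as the interface text tells. Its arguments: {"type":"object","properties":{"moves":{"type":"array"},"grip_force":{"type":"number"}},"required":["moves"]}

```bash
ls; mkdir -p pics
cat > h.py <<'E'
import numpy as np, cv2
from workcell import arm, vision
from scipy.spatial.transform import Rotation as R
def grab(name):
    o=arm.get_obs(); f=vision.grab_frame(name)
    if name=="wrist":
        T=np.eye(4); T[:3,:3]=R.from_euler('xyz',o['eef_rot']).as_matrix() if len(o['eef_rot'])==3 else R.from_quat(o['eef_rot']).as_matrix(); T[:3,3]=o['tcp_pos']
        f['extrinsics']=T@f['T_tool_cam']
    return f
def ray(f,uv):
    p=cv2.undistortPoints(np.array([[uv]],float),np.array(f['camera_matrix']),np.array(f['distortion']))[0,0]
    E=np.array(f['extrinsics']); d=E[:3,:3]@np.array([p[0],-p[1],-1]); return E[:3,3],d
def onz(f,uv,z):
    o,d=ray(f,uv); return o+d*(z-o[2])/d[2]
def proj(f,P):
    E=np.linalg.inv(np.array(f['extrinsics'])); c=E[:3,:3]@np.array(P,float)+E[:3,3]
    return cv2.projectPoints(np.array([[c[0],-c[1],-c[2]]]),np.zeros(3),np.zeros(3),np.array(f['camera_matrix']),np.array(f['distortion']))[0][0,0]
def save(f,n,crop=None,s=1):
    a=f['frame'][:,:,::-1]
    if crop: a=a[crop[1]:crop[3],crop[0]:crop[2]]
    cv2.imwrite('pics/'+n+'.png',cv2.resize(a,None,fx=s,fy=s,interpolation=cv2.INTER_CUBIC))
def load(n):
    import pickle; return pickle.load(open('pics/'+n+'.pkl','rb'))
def keep(f,n):
    import pickle; pickle.dump(f,open('pics/'+n+'.pkl','wb')); save(f,n)
E
python3 - <<'E'
from h import *
print(arm.get_obs())
for n in("top","side"):
    f=grab(n); keep(f,n+'0'); print(n,np.round(f['extrinsics'],3).tolist())
E
```

```text
pics
{'clock': 0.0, 'joints': array([ 1.07091124e+00,  2.21203402e-01,  1.52762342e+00, -2.31599041e-05,
        1.39466661e+00, -1.26093267e-01]), 'joint_velocities': array([ 0.00025133,  0.00054709,  0.00066916,  0.00187877,  0.00162576,
       -0.00055969]), 'joint_torque': array([-1.00666362e-03, -4.94587076e+01, -3.87386763e+01,  6.98418450e-02,
        5.68125746e-02, -1.23834679e-04]), 'tcp_pos': array([0.22792735, 0.58129659, 0.2214448 ]), 'eef_rot': array([-3.13970410e+00, -2.16427482e-04,  2.76780471e+00]), 'wrist_force': array([-0.17004089, -0.71073086,  0.26451027]), 'ft_torque': array([ 0.01376656, -0.02700708, -0.03777442]), 'gripper_width': 0.08731301748254332}
top [[-0.007, 0.995, -0.104, 0.426], [-1.0, -0.006, 0.007, -0.106], [0.006, 0.104, 0.995, 1.062], [0.0, 0.0, 0.0, 1.0]]
side [[-0.961, 0.204, -0.189, 0.364], [-0.278, -0.74, 0.612, 0.454], [-0.015, 0.641, 0.768, 0.817], [0.0, 0.0, 0.0, 1.0]]
```

View pics/top0.png

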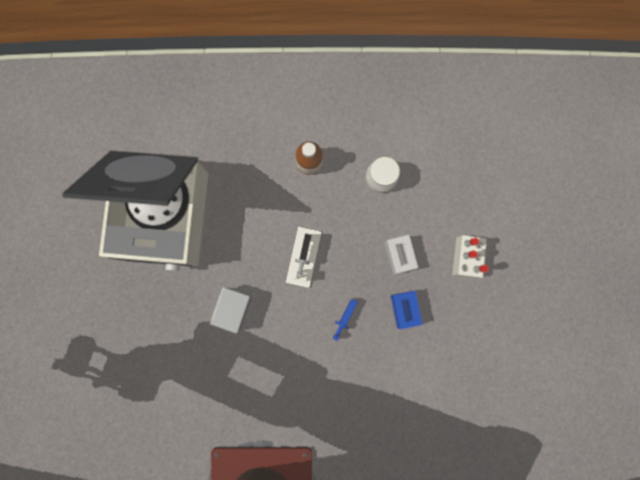

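View pics/side0.png

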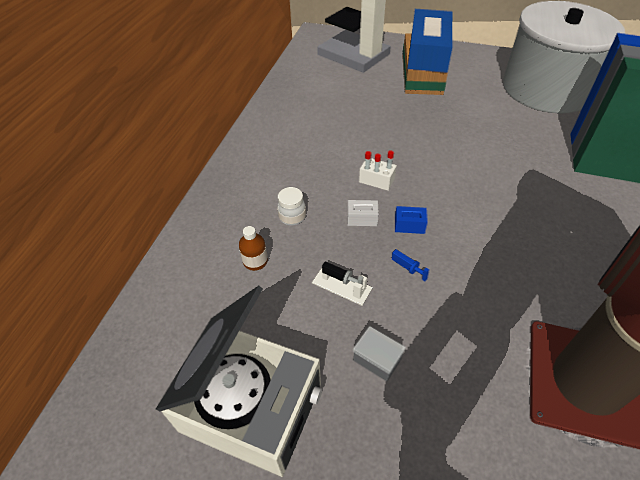

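Overview: centrifuge is at left (top view ~(150,205)), key in its cradle at ~(304,257) with the handle pointing away from the robot, aluminium stand at ~(402,254), blue decoys at (345,318)/(407,310).

Run:
```python
from h import *
f=load('top0'); save(f,'topc1',(280,215,440,345),5)
save(f,'topc2',(60,140,260,340),3)
g=load('side0')
for n,uv,z in [('bottle',(309,150),.105),('jar',(384,171),.07),('rack',(472,256),.06),('tipbox',(230,309),.05),('stand',(402,254),.04),('cradle',(304,257),.03),('cfFL',(101,257),.105),('cfFR',(194,264),.105)]:
    print(n,np.round(onz(f,uv,z),3))
hsv=cv2.cvtColor(f['frame'],cv2.COLOR_RGB2HSV)
for n,roi,lo,hi,z in [('cradle',(280,215,335,295),(0,0,190),(180,60,255),.006),('stand',(380,230,420,278),(0,0,150),(180,60,255),.04)]:
    m=cv2.inRange(hsv,lo,hi); k=np.zeros_like(m); k[roi[1]:roi[3],roi[0]:roi[2]]=255; m&=k
    c=max(cv2.findContours(m,0,2)[0],key=cv2.contourArea); r=cv2.minAreaRect(c); b=cv2.boxPoints(r)
    P=np.array([onz(f,q,z)[:2] for q in b]); print(n,r,P.round(4).tolist(),P.mean(0).round(4), [np.linalg.norm(P[i]-P[i-1]).round(4) for i in range(4)])
```

```text
bottle [ 0.694 -0.103  0.105]
jar [ 0.66  -0.253  0.07 ]
rack [ 0.489 -0.428  0.06 ]
tipbox [0.387 0.056 0.05 ]
stand [ 0.495 -0.29   0.04 ]
cradle [ 0.491 -0.091  0.03 ]
cfFL [0.488 0.297 0.105]
cfFR [0.474 0.117 0.105]
cradle ((302.96832275390625, 256.8146057128906), (23.60694694519043, 57.06175994873047), 12.094757080078125) [[0.4405, -0.0518], [0.5572, -0.0771], [0.5465, -0.1256], [0.4299, -0.0998]] [ 0.4935 -0.0886] [np.float64(0.0491), np.float64(0.1194), np.float64(0.0496), np.float64(0.1193)]
stand ((400.594482421875, 253.4938201904297), (36.32201385498047, 25.848793029785156), 74.93151092529297) [[0.5256, -0.2528], [0.539, -0.3042], [0.4674, -0.3217], [0.4542, -0.2705]] [ 0.4966 -0.2873] [np.float64(0.0735), np.float64(0.0532), np.float64(0.0737), np.float64(0.0528)]
```

View pics/topc1.png

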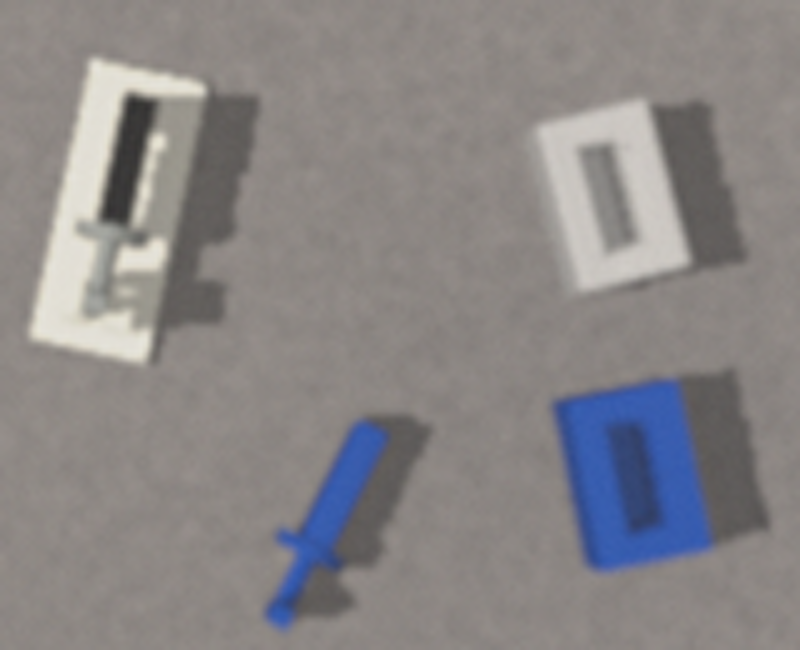

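View pics/topc2.png

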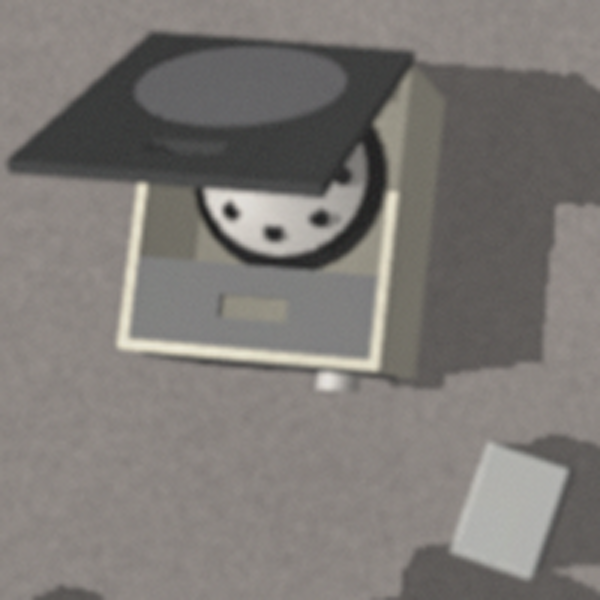

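Zoomed: cradle with the black handle at far end; stand slot runs at crop (612,198); centrifuge deck slot at crop (255,308), front top corners (118,348), (380,370).

```bash
cat > cf.py <<'E'
from h import *
f=load('top0')
c=lambda u,v:(60+u/3-.33,140+v/3-.33)
FL=onz(f,c(118,348),.105)[:2];FR=onz(f,c(380,370),.105)[:2];DS=onz(f,c(255,308),.105)[:2]
y=(FL-FR)/np.linalg.norm(FL-FR); x=np.array([y[1],-y[0]]); O=(FL+FR)/2+.1*x
def W(cx,cy): return O+cx*x+cy*y
E
python3 - <<'E'
from cf import *
print('width',np.linalg.norm(FL-FR),'yaw',np.arctan2(x[1],x[0]),'O',O,'slot meas',DS,'pred',W(-.067,0))
s=lambda u,v:(280+u/5-.4,215+v/5-.4)
print('stand slot',onz(f,s(611.5,198.5),.04), 'tipbox',onz(f,(230,309),.052))
for a in (.95,.75,.55,.35,.2,.1,0):
    w=W(.1-.17*np.cos(a),-.045); print(a,w.round(3),round(.106+.17*np.sin(a)+.008*np.cos(a)+.01*np.tan(a),3))
# key tentative: grasp
C=np.array([.4935,-.0886]);cx=np.array([-.1166,.0258]);cx/=np.linalg.norm(cx)
print('grasp key z=66',C+cx*(-.021),'az',np.arctan2(-cx[1],-cx[0]))
hsv=cv2.cvtColor(f['frame'],cv2.COLOR_RGB2HSV)
E
```

```text
width 0.17059192495036687 yaw -0.086056605990028 O [0.58332573 0.20779296] slot meas [0.51622708 0.21271156] pred [0.51657367 0.21355164]
stand slot [ 0.49479058 -0.2898698   0.04      ] tipbox [0.38746795 0.05593143 0.052     ]
0.95 [0.581 0.163] 0.263
0.75 [0.555 0.165] 0.237
0.55 [0.535 0.167] 0.208
0.35 [0.52  0.168] 0.175
0.2 [0.513 0.169] 0.15
0.1 [0.511 0.169] 0.132
0 [0.51  0.169] 0.114
grasp key z=66 [ 0.51400406 -0.09313692] az -0.21776068091025602
```

{"name": "drive_tool", "arguments": {"moves": [[1, 0, 0, 5, 0, 0, -0.18], [1, 0, 0, 5, 0, 0, -0.18], [1, 2.5, -3, 0, 0, 0, -0.18], [1, 2.5, -3, 0, 0, 0, -0.18], [1, 2.5, -3, 0, 0, 0, -0.18], [1, 2.5, -3, 0, 0, 0, -0.18], [1, 2.5, -3, 0, 0, 0, -0.18], [1, 2.5, -3, 0, 0, 0, -0.18], [1, 2.5, -3, 0, 0, 0, -0.18], [1, 2.5, -3, 0, 0, 0, -0.18], [1, 2.5, -3, 0, 0, 0, -0.18], [1, 2.5, -3, 0, 0, 0, -0.18], [1, 2.5, -3, 0, 0, 0, -0.18], [1, 2.8, -3, 0, 0, 0, -0.18], [1, 2.5, -2.8, 0, 0, 0, -0.18], [1, 2.5, 0, 0, 0, 0, -0.18]], "grip_force": 30}}

```text
clock: 2.1
tcp_pos: [0.5821, 0.1916, 0.3221]
eef_rot: [3.141, 0.001, -0.121]
wrist_force: [1.0, 0.9, 0.6]
gripper_width: 0.0008
```

{"name": "drive_tool", "arguments": {"moves": [[1, 0, -2.8, -2, 0, 0, 0], [1, 0, 0, -2, 0, 0, 0], [1, 0, 0, -1.8, 0, 0, 0], [1, -1.3, 0, -1.3, 0, 0, 0], [1, -1.3, 0, -1.3, 0, 0, 0], [1, -1, 0.1, -1.5, 0, 0, 0], [1, -1, 0.1, -1.5, 0, 0, 0], [1, -0.8, 0.1, -1.6, 0, 0, 0], [1, -0.7, 0.1, -1.7, 0, 0, 0], [1, -0.4, 0, -1.3, 0, 0, 0], [1, -0.3, 0, -1.3, 0, 0, 0], [1, -0.2, 0, -1.8, 0, 0, 0], [1, 0, 0, -1.2, 0, 0, 0], [1, 0, 0, -0.5, 0, 0, 0], [1, 0, 0, 0, 0, 0, 0]]}}

```text
clock: 3.98
tcp_pos: [0.5115, 0.1698, 0.1147]
eef_rot: [3.142, -0.0, -0.112]
wrist_force: [0.3, -0.0, -0.2]
gripper_width: 0.0003
```

{"name": "drive_tool", "arguments": {"moves": [[-1, 0, 0, 4, 0, 0, 0], [-1, 0, 1, 5, 0, 0, 0], [-1, 0, 1.2, 5, 0, 0, 0], [-1, 0, 1.2, 3, 0, 0, 0], [-1, 0, 0, 0, 0, 0, 0], [-1, 0, 0, 0, 0, 0, 0], [-1, 0, 0, 0, 0, 0, 0]]}}

```text
clock: 4.85
tcp_pos: [0.5104, 0.2033, 0.2824]
eef_rot: [3.14, 0.003, -0.113]
wrist_force: [-0.4, -0.1, 0.4]
gripper_width: 0.0622
```

Run:
```python
from h import *
f=grab('wrist');keep(f,'w1');g=grab('top');keep(g,'top1')
a=cv2.resize(f['frame'],(480,360));b=cv2.resize(g['frame'][140:320,60:260],(320,288))
im=np.zeros((360,800,3),np.uint8);im[:,:480]=a;im[:288,480:]=b
cv2.imwrite('pics/m1.png',im[:,:,::-1]);print(arm.get_obs()['tcp_pos'])
print(proj(f,[.5165,.2135,.114]))
```

```text
[0.51063809 0.20334093 0.28293282]
[312.30637251 207.99646154]
```

View pics/m1.png

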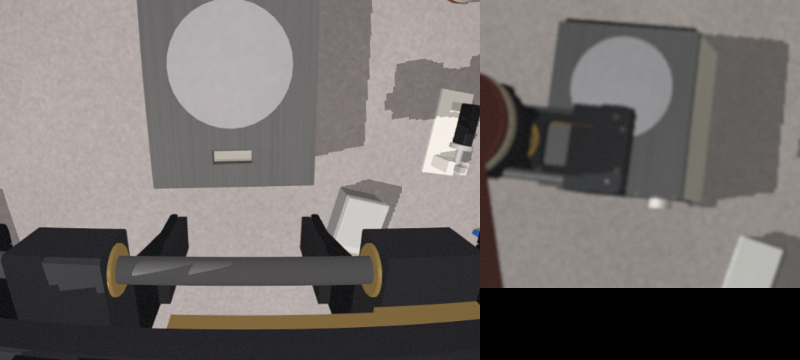

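Lid is shut (wrist view slot at ~(310,208), lid flush in top view). Measure the slot precisely.

```bash
cat >> h.py <<'E'
def rect(f,roi,lo,hi,z):
    hsv=cv2.cvtColor(f['frame'],cv2.COLOR_RGB2HSV); m=cv2.inRange(hsv,np.array(lo),np.array(hi)); k=np.zeros_like(m); k[roi[1]:roi[3],roi[0]:roi[2]]=255; m&=k
    c=max(cv2.findContours(m,0,2)[0],key=cv2.contourArea); b=cv2.boxPoints(cv2.minAreaRect(c))
    P=np.array([onz(f,q,z)[:2] for q in b]); e1=P[1]-P[0];e2=P[2]-P[1]
    l=e1 if np.linalg.norm(e1)>np.linalg.norm(e2) else e2
    print('c',P.mean(0).round(4),'dims',np.linalg.norm(e1).round(4),np.linalg.norm(e2).round(4),'long az',np.arctan2(l[1],l[0]).round(4)); return P
E
python3 - <<'E'
from h import *
f=load('w1'); print(f['frame'][208,285:335:5].tolist(),f['frame'][195:222:2,310].tolist())
rect(f,(270,190,350,226),(0,0,165),(180,70,255),.110)
rect(f,(530,100,640,245),(0,0,215),(180,50,255),.006)
# lid front corners in wrist image (m1 px /0.75)
a,b=onz(f,(153/.75,188/.75),.114),onz(f,(314/.75,185/.75),.114);print(a,b,np.linalg.norm(a-b),np.arctan2(*(a-b)[[1,0]]))
E
```

```text
[[116, 112, 106], [187, 178, 168], [188, 180, 169], [186, 180, 168], [181, 175, 165], [185, 177, 169], [185, 179, 169], [188, 180, 171], [184, 178, 167], [188, 180, 170]] [[115, 109, 110], [114, 110, 112], [104, 101, 104], [181, 174, 162], [187, 179, 170], [184, 178, 166], [184, 178, 168], [184, 177, 167], [182, 175, 165], [162, 154, 144], [89, 85, 85], [82, 79, 80], [109, 105, 106], [111, 108, 109]]
c [0.5165 0.2155] dims 0.0382 0.0103 long az -1.661
c [ 0.4764 -0.0782] dims 0.0835 0.0495 long az -0.0887
[0.49131874 0.30566905 0.114     ] [0.47509884 0.13169281 0.114     ] 0.17473069869887542 1.4778345116840053
```

{"name": "drive_tool", "arguments": {"moves": [[-1, 0, -5, 0, 0, 0, -0.05], [-1, 0, -5, 0, 0, 0, -0.05], [-1, 0, -5, 0, 0, 0, 0], [-1, 0, -5, -1, 0, 0, 0], [-1, 0, -5, -2, 0, 0, 0], [-1, 0, -4.5, -2, 0, 0, 0], [-1, 0, 0, 0, 0, 0, 0], [-1, 0, 0, 0, 0, 0, 0]]}}

```text
clock: 5.95
tcp_pos: [0.511, -0.091, 0.2343]
eef_rot: [-3.141, 0.001, -0.213]
wrist_force: [-0.1, 0.1, -0.0]
gripper_width: 0.087
```

Run:
```python
from h import *
f=grab('wrist');keep(f,'w2');g=grab('top');keep(g,'top2')
o=arm.get_obs();print(o['tcp_pos'],o['eef_rot'],o['joints'])
for P in ([.514,-.0931,.04],[.4935,-.0886,.006],[.4495,-.079,.04],[.538,-.0985,.053]): print(P,proj(f,P))
```

```text
[ 0.51157435 -0.09028551  0.23507644] [-3.14134513e+00 -7.99559709e-04 -2.11146691e-01] [-3.26800817e-01 -4.28815712e-02  1.78420058e+00  3.43159607e-04
  1.39950800e+00  1.45508374e+00]
[0.514, -0.0931, 0.04] [328.17316019 203.48632799]
[0.4935, -0.0886, 0.006] [327.86376187 217.96236182]
[0.4495, -0.079, 0.04] [327.85473791 276.41192802]
[0.538, -0.0985, 0.053] [328.5748501  176.74770233]
```

View pics/w2.png

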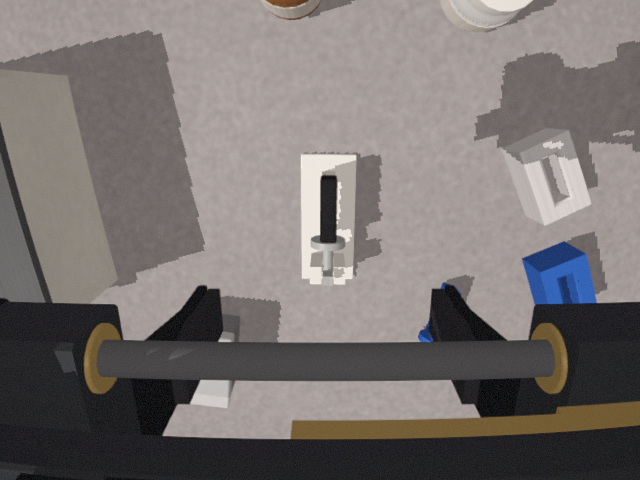

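The key lies at column 328 as predicted (handle end row 177, collar row 242), so pose estimates hold to ~1 mm. Tilt and descend.

{"name": "drive_tool", "arguments": {"moves": [[-1, 0, 0, -1, 0.037, 0.171, 0], [-1, 0, 0, -1, 0.037, 0.171, 0], [-1, 0, 0, -2, 0.037, 0.171, 0], [-1, -0.5, 0, -2, 0.037, 0.171, 0], [-1, -0.5, 0, -3, 0, 0, 0], [-1, 0, 0, -3, 0, 0, 0], [-1, 0, 0, 0, 0, 0, 0], [-1, 0, 0, 0, 0, 0, 0]]}}

```text
clock: 7.05
tcp_pos: [0.5021, -0.0907, 0.1161]
eef_rot: [-3.141, 0.698, -0.211]
wrist_force: [0.1, 0.1, 1.0]
gripper_width: 0.0868
```

Run:
```python
from h import *
o=arm.get_obs();T=R.from_euler('xyz',o['eef_rot']).as_matrix();G=o['tcp_pos']-.019*T[:,2]
print(o['tcp_pos'],T.round(3).tolist(),o['joints'],'dG',np.array([.514,-.0931,.04])-G)
```

```text
[ 0.50213015 -0.09071615  0.11608202] [[0.749, -0.21, -0.628], [-0.16, -0.978, 0.135], [-0.643, -0.0, -0.766]] [-0.29646505  0.63313205  1.34330776 -0.05687613  1.86074321  1.48888855] dG [-6.61597156e-05  1.80019480e-04 -9.06408040e-02]
```

{"name": "drive_tool", "arguments": {"moves": [[-1, 0, 0, -3, 0, 0, 0], [-1, 0, 0, -3, 0, 0, 0], [-1, 0, 0, -2, 0, 0, 0], [-1, 0, 0, -1, 0, 0, 0], [-1, 0, 0, 0, 0, 0, 0], [1, 0, 0, 0, 0, 0, 0], [1, 0, 0, 0, 0, 0, 0], [1, 0, 0, 0, 0, 0, 0], [1, 0, 0, 0, 0, 0, 0], [1, 0, 0, 0, 0, 0, 0], [1, 0, 0, 0, 0, 0, 0], [1, 0, 0, 0, 0, 0, 0], [1, 0, 0, 0, 0, 0, 0]], "grip_force": 35}}

```text
clock: 8.68
tcp_pos: [0.5012, -0.0911, 0.0245]
eef_rot: [-3.141, 0.7, -0.212]
wrist_force: [-0.3, -0.2, 1.4]
gripper_width: 0.0149
```

{"name": "drive_tool", "arguments": {"moves": [[1, 0, 0, 0.7, 0, 0, 0], [1, 0, 0, 1.5, 0, 0, 0], [1, 0, 0, 3, 0, 0, 0], [1, 0, 0, 4, 0, 0, 0], [1, 0, 0, 5, 0, 0, 0], [1, 0, 0, 5, 0, 0, 0], [1, 0, 0, 3, 0, 0, 0], [1, 0, 0, 0, 0, 0, 0]]}}

```text
clock: 9.68
tcp_pos: [0.5027, -0.0916, 0.2502]
eef_rot: [3.141, 0.692, -0.212]
wrist_force: [1.2, -0.4, -1.8]
gripper_width: 0.0138
```

Run:
```python
from h import *
f=load('top0');w=load('w2')
for s,lo in ((f,170),(w,0)):
    pass
g=cv2.cvtColor(f['frame'],cv2.COLOR_RGB2GRAY); print(g[240:270:2,392:414].tolist())
c1=cv2.resize(f['frame'][232:277,382:422],(400,450),interpolation=cv2.INTER_CUBIC)
c2=cv2.resize(w['frame'][120:230,495:595],(400,440),interpolation=cv2.INTER_CUBIC)
im=np.zeros((450,800,3),np.uint8);im[:,:400]=c1;im[:440,400:]=c2;cv2.imwrite('pics/st.png',im[:,:,::-1])
```

```text
[[199, 199, 200, 201, 201, 202, 201, 202, 200, 199, 199, 199, 200, 202, 199, 200, 201, 192, 166, 119, 96, 94], [197, 198, 199, 199, 200, 198, 196, 194, 193, 189, 190, 196, 199, 199, 200, 200, 200, 199, 179, 141, 106, 93], [198, 197, 193, 176, 161, 151, 147, 143, 135, 132, 149, 173, 188, 189, 196, 201, 199, 197, 193, 166, 125, 94], [196, 198, 195, 178, 148, 133, 132, 131, 125, 118, 134, 165, 188, 199, 200, 203, 201, 198, 198, 183, 145, 108], [197, 197, 198, 189, 165, 141, 136, 137, 129, 122, 129, 153, 177, 198, 202, 201, 201, 198, 199, 192, 169, 127], [198, 197, 199, 195, 180, 151, 136, 136, 135, 127, 120, 136, 163, 185, 198, 203, 201, 201, 200, 198, 185, 152], [201, 197, 198, 198, 191, 170, 146, 136, 135, 131, 122, 125, 146, 174, 196, 203, 202, 200, 201, 199, 197, 170], [199, 200, 198, 197, 200, 183, 156, 138, 137, 135, 128, 118, 130, 160, 184, 199, 202, 203, 199, 199, 197, 185], [198, 200, 199, 197, 198, 191, 170, 145, 136, 136, 133, 125, 127, 147, 175, 194, 202, 201, 202, 200, 199, 195], [185, 198, 198, 198, 198, 198, 185, 156, 138, 137, 135, 128, 118, 131, 160, 184, 198, 202, 202, 198, 200, 198], [175, 194, 201, 198, 197, 198, 194, 175, 148, 137, 136, 133, 124, 128, 146, 170, 191, 201, 201, 202, 199, 201], [166, 185, 197, 200, 197, 197, 198, 188, 163, 140, 134, 135, 129, 123, 135, 161, 183, 196, 201, 201, 201, 201], [160, 176, 194, 201, 198, 198, 200, 195, 177, 151, 145, 154, 161, 170, 181, 192, 196, 198, 200, 200, 201, 201], [156, 165, 184, 196, 201, 198, 196, 196, 190, 186, 191, 197, 201, 202, 202, 200, 201, 202, 201, 200, 202, 200], [152, 159, 172, 191, 201, 200, 199, 197, 201, 199, 200, 202, 205, 205, 202, 199, 199, 200, 198, 191, 186, 182]]
```

View pics/st.png

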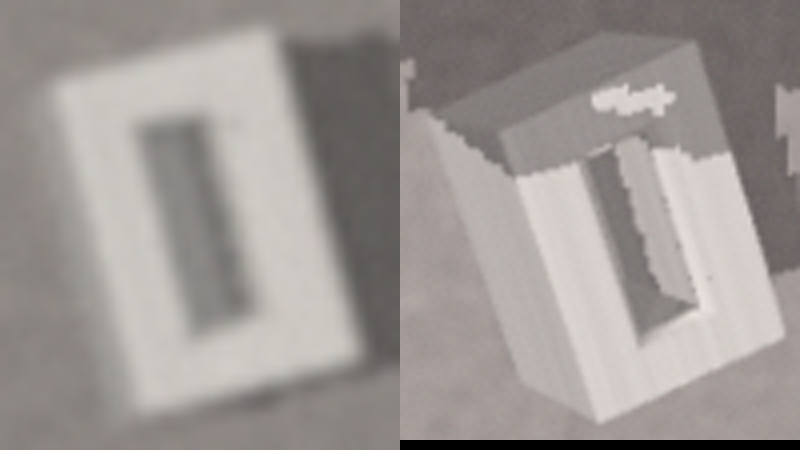

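Run:
```python
from h import *
f=load('top0');w=load('w2')
A=lambda P:np.array([onz(f,(382+u/10-.45,232+v/10-.45),.04)[:2] for u,v in P])
B=lambda P:np.array([onz(w,(495+u/4-.37,120+v/4-.37),.04)[:2] for u,v in P])
for n,P in (('top slot',A([(133,127),(208,120),(255,310),(192,333)])),('top blk',A([(52,85),(272,28),(365,355),(140,418)])),('w slot',B([(182,160),(250,138),(300,305),(238,345)])),('w blk',B([(103,128),(295,42),(385,337),(200,422)]))):
    l=(P[0]+P[1]-P[2]-P[3])/2; print(n,P.mean(0).round(4),'len',np.linalg.norm(l).round(4),'az',np.arctan2(l[1],l[0]).round(3),'az short', (np.arctan2(*(P[0]+P[3]-P[1]-P[2])[::-1])-np.pi/2).round(3))
```

```text
top slot [ 0.4959 -0.2886] len 0.0415 az 0.24 az short 0.205
top blk [ 0.4961 -0.2907] len 0.0694 az 0.246 az short 0.254
w slot [ 0.4946 -0.2886] len 0.0416 az 0.221 az short 0.254
w blk [ 0.495  -0.2898] len 0.0702 az 0.236 az short 0.229
```

{"name": "drive_tool", "arguments": {"moves": [[1, 0, 0, 0, -0.0367, -0.1706, 0], [1, 0, 0, 0, -0.0367, -0.1706, 0], [1, 0, 0, 0, -0.0367, -0.1706, 0], [1, 0, -2, 0, -0.0367, -0.1706, 0], [1, 0, -2, 0, -0.0367, -0.1706, 0], [1, 0, -3, 0, -0.0367, -0.1706, 0], [1, 0, -3, 0, -0.0367, -0.1706, 0], [1, 0, -3, 0, -0.0367, -0.1706, 0], [1, 0, -3, 0, -0.0367, -0.1706, 0], [1, 0.8, -3.4, 0, 0, 0, 0], [1, 0, 0, 0, 0, 0, 0.15], [1, 0, 0, 0, 0, 0, 0.15], [1, 0, 0, 0, 0, 0, 0.152], [1, 0, 0, 0, 0, 0, 0], [1, 0, 0, 0, 0, 0, 0]]}}

```text
clock: 11.55
tcp_pos: [0.5101, -0.2746, 0.244]
eef_rot: [-3.127, -0.825, 0.236]
wrist_force: [-0.3, 0.6, -1.0]
gripper_width: 0.0137
```

Run:
```python
from h import *
o=arm.get_obs();T=R.from_euler('xyz',o['eef_rot']).as_matrix()
print(o['tcp_pos'],T.round(3).tolist(),o['joints'].round(3),'dep',np.arcsin(-T[2,2]),'az',np.arctan2(T[1,2],T[0,2]),'jaw',T[:,1])
```

```text
[ 0.51007027 -0.27459554  0.24403329] [[0.66, 0.244, 0.711], [0.158, -0.97, 0.185], [0.735, -0.01, -0.678]] [-1.087 -0.176  2.102  0.891  1.167 -0.109] dep 0.7455250904518161 az 0.255030876932961 jaw [ 0.24369009 -0.96980578 -0.00958544]
```

```bash
cat >> h.py <<'E'
def goto(pos,Rd):
    o=arm.get_obs();T=R.from_euler('xyz',o['eef_rot']).as_matrix()
    print('dpos cm',((np.array(pos)-o['tcp_pos'])*100).round(2),'rot',R.from_matrix(Rd@T.T).as_rotvec().round(4),'tcp',o['tcp_pos'].round(4),'F',o['wrist_force'].round(1),o['gripper_width'].round(4),'q',o['joints'].round(2))
E
python3 - <<'E'
from h import *
goto([.5105,-.2855,.20],R.from_euler('xyz',[np.pi,.70-np.pi/2,.24]).as_matrix())
E
```

```text
Traceback (most recent call last):
  File "h.py", line 34, in goto
    print('dpos cm',((np.array(pos)-o['tcp_pos'])*100).round(2),'rot',R.from_matrix(Rd@T.T).as_rotvec().round(4),'tcp',o['tcp_pos'].round(4),'F',o['wrist_force'].round(1),o['gripper_width'].round(4),'q',o['joints'].round(2))
                                                                                                                                                                           ^^^^^^^^^^^^^^^^^^^^^^^^
AttributeError: 'float' object has no attribute 'round'
```

```bash
sed -i "s/o\['gripper_width'\].round(4)/round(o['gripper_width'],4)/" h.py
python3 - <<'E'
from h import *
goto([.5105,-.2855,.20],R.from_euler('xyz',[np.pi,.70-np.pi/2,.24]).as_matrix())
E
```

```text
dpos cm [ 0.04 -1.09 -4.4 ] rot [ 0.0017 -0.0465 -0.0064] tcp [ 0.5101 -0.2746  0.244 ] F [-0.3  0.6 -1. ] 0.0137 q [-1.09 -0.18  2.1   0.89  1.17 -0.11]
```

{"name": "drive_tool", "arguments": {"moves": [[1, 0, -0.4, -1, 0, -0.0155, -0.002], [1, 0, -0.4, -1, 0, -0.0155, -0.002], [1, 0, -0.3, -1, 0, -0.0155, -0.002], [1, 0, 0, -1.4, 0, 0, 0], [1, 0, 0, 0, 0, 0, 0], [1, 0, 0, 0, 0, 0, 0]]}}

```text
clock: 12.3
tcp_pos: [0.5107, -0.2861, 0.2019]
eef_rot: [3.135, -0.872, 0.248]
wrist_force: [0.3, 0.1, -1.2]
gripper_width: 0.0139
```

Run:
```python
from h import *
goto([.5105,-.2855,.20],R.from_euler('xyz',[np.pi,.70-np.pi/2,.24]).as_matrix())
w=grab('wrist');keep(w,'w3');s=grab('side');keep(s,'s3')
a=cv2.resize(w['frame'],(440,330))
# side crop around stand
b=cv2.resize(s['frame'][130:250,310:430],(360,360),interpolation=cv2.INTER_CUBIC)
im=np.zeros((360,800,3),np.uint8);im[:330,:440]=a;im[:,440:]=b;cv2.imwrite('pics/m3.png',im[:,:,::-1])
```

```text
dpos cm [-0.02  0.06 -0.19] rot [ 0.0042  0.0018 -0.0027] tcp [ 0.5107 -0.2861  0.2019] F [ 0.3  0.1 -1.2] 0.0139 q [-1.12 -0.09  2.14  0.98  1.12 -0.27]
```

View pics/m3.png

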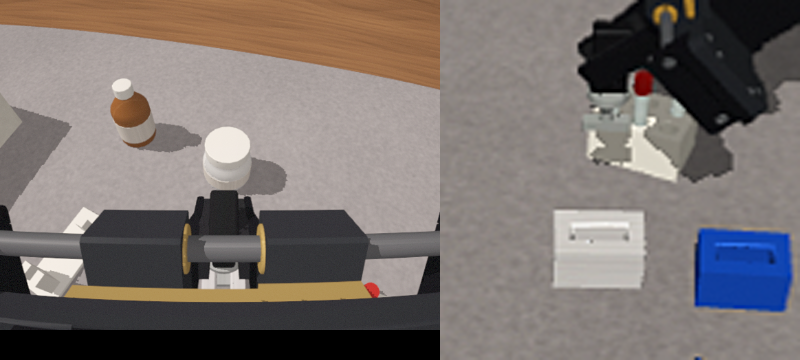

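{"name": "drive_tool", "arguments": {"moves": [[1, 0, 0, -3, 0, 0, 0], [1, 0, 0.05, -3, 0, 0, 0], [1, 0, 0, -2.5, 0, 0, 0], [1, 0, 0, -1.4, 0, 0, 0], [1, 0, 0, 0, 0, 0, 0], [1, 0, 0, 0, 0, 0, 0]]}}

```text
clock: 13.15
tcp_pos: [0.5109, -0.2866, 0.1036]
eef_rot: [3.133, -0.872, 0.249]
wrist_force: [0.6, 0.2, -1.3]
gripper_width: 0.0134
```

Run:
```python
from h import *
goto([.5105,-.2855,.10],R.from_euler('xyz',[np.pi,.70-np.pi/2,.24]).as_matrix())
w=grab('top');keep(w,'t4');s=grab('side');keep(s,'s4')
o=arm.get_obs();T=R.from_euler('xyz',o['eef_rot']).as_matrix();G=o['tcp_pos']-.019*T[:,2]
ap=np.array([np.cos(.24),np.sin(.24),0]);K=G-.001*ap-np.array([0,0,.0653]);print('key origin',K)
b=cv2.resize(s['frame'][150:240,320:420],None,fx=5,fy=5,interpolation=cv2.INTER_CUBIC).copy()
for P,c in ((K-.017*ap,(255,0,0)),(K+.017*ap,(255,0,0)),(K+[0,0,.033]+.015*ap,(0,255,0)),(K+[0,0,.033]-.015*ap,(0,255,0)),([.4954-.0204,-.289-.005,.04],(255,255,0)),([.4954+.0204,-.289+.005,.04],(255,255,0))):
    u=proj(s,P);p=((u-[320,150]+.5)*5).astype(int);cv2.circle(b,tuple(int(i) for i in p),3,c,-1)
cv2.imwrite('pics/m4.png',b[:,:,::-1])
```

```text
dpos cm [-0.04  0.11 -0.36] rot [ 0.0053  0.0027 -0.0025] tcp [ 0.5109 -0.2866  0.1036] F [ 0.6  0.2 -1.3] 0.0134 q [-1.12  0.11  2.17  1.1   1.   -0.5 ]
key origin [ 0.49583688 -0.2903125   0.05069816]
```

View pics/m4.png

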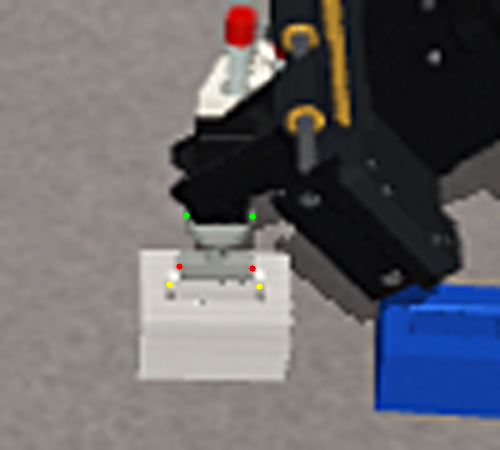

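{"name": "drive_tool", "arguments": {"moves": [[1, -0.05, 0.1, -0.5, 0, 0, 0], [1, 0, 0, -0.5, 0, 0, 0], [1, 0, 0, -0.5, 0, 0, 0], [1, 0, 0, -0.5, 0, 0, 0], [1, 0, 0, 0, 0, 0, 0]]}}

```text
clock: 13.88
tcp_pos: [0.5098, -0.2845, 0.0818]
eef_rot: [3.137, -0.871, 0.246]
wrist_force: [0.2, 0.1, -0.5]
gripper_width: 0.014
```

{"name": "drive_tool", "arguments": {"moves": [[1, 0, 0, -0.5, 0, 0, 0], [1, 0, 0, -0.5, 0, 0, 0], [1, 0, 0, -0.4, 0, 0, 0], [1, 0, 0, -0.3, 0, 0, 0], [1, 0, 0, 0, 0, 0, 0]]}}

```text
clock: 14.5
tcp_pos: [0.5099, -0.2847, 0.0651]
eef_rot: [3.136, -0.871, 0.247]
wrist_force: [-0.2, -0.0, -0.6]
gripper_width: 0.0135
```

{"name": "drive_tool", "arguments": {"moves": [[1, 0, 0, -0.1, 0, 0, 0], [1, 0, 0, -0.1, 0, 0, 0], [1, 0, 0, -0.1, 0, 0, 0], [1, 0, 0, 0, 0, 0, 0]]}}

```text
clock: 15.0
tcp_pos: [0.5105, -0.2851, 0.0637]
eef_rot: [3.134, -0.873, 0.249]
wrist_force: [-3.9, 2.1, 6.9]
gripper_width: 0.0137
```

{"name": "drive_tool", "arguments": {"moves": [[1, 0, 0, 0.1, 0, 0, 0], [0, 0, 0, 0, 0, 0, 0], [-0.5, 0, 0, 0, 0, 0, 0], [-0.5, 0, 0, 0, 0, 0, 0], [-0.5, 0, 0, 0, 0, 0, 0], [-0.5, -0.75, -0.18, 0.65, 0, 0, 0], [-0.5, -1.5, -0.36, 1.3, 0, 0, 0], [-0.5, -1.9, -0.45, 1.6, 0, 0, 0], [-0.5, -1.9, -0.45, 1.6, 0, 0, 0], [-0.5, -1.9, -0.45, 1.6, 0, 0, 0], [-0.5, -1.9, -0.45, 1.6, 0, 0, 0], [-0.5, 0, 0, 5, 0, 0, 0], [-0.5, 0, 0, 5, 0, 0, 0]]}}

```text
clock: 16.62
tcp_pos: [0.4106, -0.3082, 0.2482]
eef_rot: [3.137, -0.871, 0.245]
wrist_force: [0.2, -1.7, -0.2]
gripper_width: 0.0654
```

Run:
```python
from h import *
goto([.4954,-.289,.28],R.from_euler('xyz',[np.pi,0,.24]).as_matrix())
w=grab('top');keep(w,'t5');s=grab('side');keep(s,'s5')
im=np.zeros((400,800,3),np.uint8)
im[:,:400]=cv2.resize(w['frame'][220:300,360:440],(400,400),interpolation=cv2.INTER_CUBIC)
im[:,400:]=cv2.resize(s['frame'][140:240,320:420],(400,400),interpolation=cv2.INTER_CUBIC)
cv2.imwrite('pics/m5.png',im[:,:,::-1])
```

```text
dpos cm [8.48 1.92 3.18] rot [-0.2046  0.8464 -0.0024] tcp [ 0.4106 -0.3082  0.2482] F [ 0.2 -1.7 -0.2] 0.0654 q [-1.37 -0.25  2.18  0.89  1.37 -0.31]
```

View pics/m5.png

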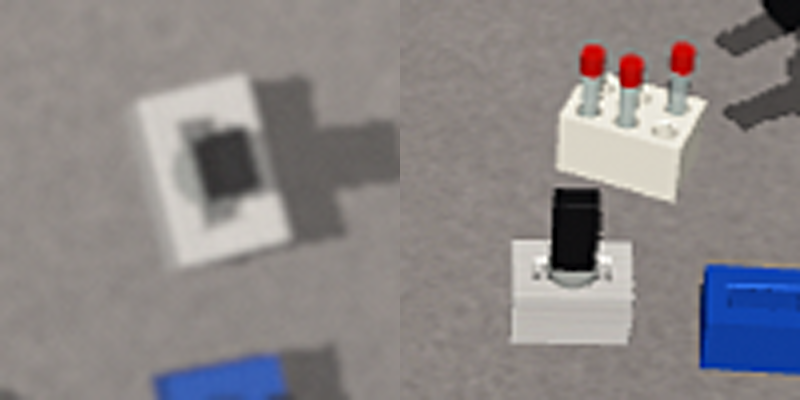

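The key stands upright in the aluminium stand with the collar on the block (top view handle ~(228,163) crop, side ~(575,230)). Now regrasp from above.

{"name": "drive_tool", "arguments": {"moves": [[-0.5, 1, 0, 0.5, -0.034, 0.141, 0], [-0.5, 1.5, 0.3, 0.5, -0.034, 0.141, 0], [-0.5, 1.5, 0.4, 0.5, -0.034, 0.141, 0], [-0.5, 1.5, 0.4, 0.5, -0.034, 0.141, 0], [-0.5, 1.5, 0.4, 0.5, -0.034, 0.141, 0], [-0.5, 1.5, 0.4, 0.5, -0.034, 0.141, 0], [-0.5, 0, 0, 0, 0, 0, 0], [-0.5, 0, 0, 0, 0, 0, 0]]}}

```text
clock: 17.73
tcp_pos: [0.4958, -0.289, 0.276]
eef_rot: [-3.138, -0.001, 0.244]
wrist_force: [-0.6, -0.6, -0.8]
gripper_width: 0.0653
```

Run:
```python
from h import *
t=load('t5');rect(t,(390,240,420,266),(0,0,0),(180,255,75),.1)
w=grab('wrist');keep(w,'w6')
goto([.4954,-.289,.18],R.from_euler('xyz',[np.pi,0,.24]).as_matrix())
u=proj(w,[.4954,-.289,.1]);print(u);u=u.astype(int)
rect(w,(u[0]-35,u[1]-20,u[0]+35,u[1]+20),(0,0,0),(180,255,55),.1)
```

```text
c [ 0.4942 -0.2844] dims 0.0188 0.0227 long az -2.92
dpos cm [ 0.    0.04 -9.63] rot [-0.0031  0.0004 -0.0029] tcp [ 0.4954 -0.2894  0.2763] F [-0.3  1.   0.5] 0.0652 q [-0.67  0.07  1.59  0.    1.48  0.66]
[326.97183978 213.57065479]
c [ 0.4978 -0.2872] dims 0.0119 0.028 long az -2.8924
```

{"name": "drive_tool", "arguments": {"moves": [[-0.5, 0.05, 0.2, -4, 0, 0, 0], [-0.5, 0, 0, -5, 0, 0, 0], [-0.5, 0, 0, -5, 0, 0, 0], [-0.5, 0, 0, -4, 0, 0, 0], [-0.5, 0, 0, -2.4, 0, 0, 0], [-0.5, 0, 0, -1, 0, 0, 0], [-0.5, 0, 0, 0, 0, 0, 0], [1, 0, 0, 0, 0, 0, 0], [1, 0, 0, 0, 0, 0, 0], [1, 0, 0, 0, 0, 0, 0], [1, 0, 0, 0, 0, 0, 0], [1, 0, 0, 0, 0, 0, 0], [1, 0, 0, 0, 0, 0, 0], [1, 0, 0, 0, 0, 0, 0]]}}

```text
clock: 19.52
tcp_pos: [0.497, -0.2872, 0.0629]
eef_rot: [-3.14, -0.001, 0.244]
wrist_force: [-0.3, 0.1, -0.6]
gripper_width: 0.0139
```

{"name": "drive_tool", "arguments": {"moves": [[1, 0, 0, 1, 0, 0, 0], [1, 0, 0, 2, 0, 0, 0], [1, 0, 0, 3, 0, 0, 0], [1, 0, 0, 4, 0, 0, 0], [1, 0, 0, 5, 0, 0, 0], [1, 0, 3, 5, 0, 0, 0], [1, 0, 4, 0, 0, 0, 0.1], [1, 0, 4, 0, 0, 0, 0.13], [1, 0, 4, 0, 0, 0, 0.13], [1, 0, 4, 0, 0, 0, 0.13], [1, 0, 4, 0, 0, 0, 0.13], [1, 0, 4, 0, 0, 0, 0.13], [1, 0, 4, 0, 0, 0, 0.13], [1, 0.5, 4, 0, 0, 0, 0.13], [1, 0.5, 4, 0, 0, 0, 0.13], [1, 0.5, 4, 0, 0, 0, 0.1], [1, 0.4, 4, 0, 0, 0, 0], [1, 0, 3.3, 0, 0, 0, 0], [1, 0, 0, 0, 0, 0, 0], [1, 0, 0, 0, 0, 0, 0]]}}

```text
clock: 22.02
tcp_pos: [0.5159, 0.2155, 0.2639]
eef_rot: [-3.14, -0.001, 1.484]
wrist_force: [0.3, -0.5, -1.0]
gripper_width: 0.0141
```

Run:
```python
from h import *
goto([.516,.2155,.20],R.from_euler('xyz',[np.pi,0,1.479]).as_matrix())
w=grab('wrist');keep(w,'w7');print(proj(w,[.516,.2155,.114]))
```

```text
dpos cm [ 0.01  0.   -6.39] rot [-0.0012 -0.001  -0.0051] tcp [0.5159 0.2155 0.2639] F [ 0.3 -0.5 -1. ] 0.0141 q [0.25 0.04 1.65 0.   1.45 0.34]
[325.92564509 221.96190066]
```

{"name": "drive_tool", "arguments": {"moves": [[1, 0, 0, -3, 0, 0, 0], [1, 0, 0, -3, 0, 0, -0.005], [1, 0, 0, -1.9, 0, 0, 0], [1, 0, 0, 0, 0, 0, 0], [1, 0, 0, 0, 0, 0, 0]]}}

```text
clock: 22.7
tcp_pos: [0.5168, 0.2157, 0.1853]
eef_rot: [-3.141, -0.002, 1.478]
wrist_force: [0.3, -0.6, -1.0]
gripper_width: 0.0135
```

Run:
```python
from h import *
goto([.516,.2155,.137],R.from_euler('xyz',[np.pi,0,1.479]).as_matrix())
w=grab('wrist');keep(w,'w8');s=grab('side');keep(s,'s8')
us=proj(s,[.516,.2155,.114]).astype(int);uw=proj(w,[.516,.2155,.114]).astype(int);print(us,uw)
def mark(f,P,c):
    a=f['frame']; u=proj(f,P).round().astype(int); a[u[1],u[0]]=c
y=np.array([np.cos(1.479),np.sin(1.479),0]);x=np.array([y[1],-y[0],0]);S=np.array([.516,.2155,.114]);o=arm.get_obs();K=np.array(o['tcp_pos'])-[0,0,.0529]
for f in (w,s):
    for i in(-1,1):
        for j in (-1,1): mark(f,S+i*.02*y+j*.0065*x,(255,0,0)); 
        mark(f,K+i*.017*y,(0,255,0))
im=np.zeros((480,800,3),np.uint8)
def cr(f,u,r,n): 
    x0=max(0,min(640-2*r,u[0]-r));y0=max(0,min(480-2*r,u[1]-r)); return cv2.resize(f['frame'][y0:y0+2*r,x0:x0+2*r],(n,n),interpolation=cv2.INTER_CUBIC)
im[:400,:400]=cr(w,uw,75,400);im[:400,400:]=cr(s,us,45,400);cv2.imwrite('pics/m8.png',im[:,:,::-1])
```

```text
dpos cm [-0.08 -0.02 -4.83] rot [-0.0018  0.      0.0006] tcp [0.5168 0.2157 0.1853] F [ 0.3 -0.6 -1. ] 0.0135 q [0.25 0.09 1.74 0.   1.31 0.35]
[278 396] [324 256]
```

View pics/m8.png

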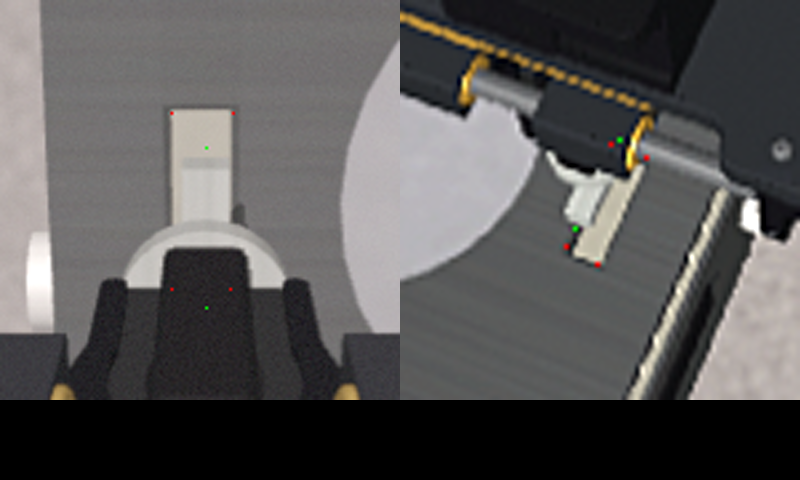

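Wrist view: slot columns 169–233, far end row 108 (predicted 113); bar centre col ~206, far end row ~158 (predicted 148) → shift ≈ −1 mm x, +2.5 mm y, then insert.

{"name": "drive_tool", "arguments": {"moves": [[1, -0.1, 0.25, 0, 0, 0, 0], [1, 0, 0, 0, 0, 0, 0], [1, 0, 0, -0.5, 0, 0, 0], [1, 0, 0, -0.5, 0, 0, 0], [1, 0, 0, -0.5, 0, 0, 0], [1, 0, 0, -0.4, 0, 0, 0], [1, 0, 0, -0.3, 0, 0, 0], [1, 0, 0, 0, 0, 0, 0]]}}

```text
clock: 23.8
tcp_pos: [0.5148, 0.2182, 0.1616]
eef_rot: [-3.139, -0.001, 1.479]
wrist_force: [-0.1, 0.3, -0.5]
gripper_width: 0.0138
```

{"name": "drive_tool", "arguments": {"moves": [[1, 0, 0, -0.4, 0, 0, 0], [1, 0, 0, -0.4, 0, 0, 0], [1, 0, 0, -0.4, 0, 0, 0], [1, 0, 0, -0.4, 0, 0, 0], [1, 0, 0, -0.3, 0, 0, 0], [1, 0, 0, -0.2, 0, 0, 0], [1, 0, 0, 0, 0, 0, 0]]}}

```text
clock: 24.68
tcp_pos: [0.5149, 0.2182, 0.1408]
eef_rot: [-3.139, -0.001, 1.479]
wrist_force: [-0.3, -0.4, -2.2]
gripper_width: 0.0141
```

{"name": "drive_tool", "arguments": {"moves": [[1, 0, 0, -0.15, 0, 0, 0], [1, 0, 0, -0.1, 0, 0, 0], [1, 0, 0, -0.1, 0, 0, 0], [1, 0, 0, -0.1, 0, 0, 0], [1, 0, 0, 0, 0, 0, 0]]}}

```text
clock: 25.3
tcp_pos: [0.515, 0.2183, 0.1368]
eef_rot: [-3.14, -0.001, 1.479]
wrist_force: [-0.7, -0.2, 2.8]
gripper_width: 0.0136
```

{"name": "drive_tool", "arguments": {"moves": [[1, 0, 0, 0.1, 0, 0, 0], [1, -0.02, -0.01, 0, 0, 0, 0.157], [1, -0.03, -0.01, 0, 0, 0, 0.157], [1, -0.02, -0.01, 0, 0, 0, 0.157], [1, -0.03, -0.02, 0, 0, 0, 0.157], [1, -0.02, -0.02, 0, 0, 0, 0.157], [1, -0.02, -0.02, 0, 0, 0, 0.157], [1, -0.02, -0.02, 0, 0, 0, 0.157], [1, -0.02, -0.03, 0, 0, 0, 0.157], [1, -0.01, -0.03, 0, 0, 0, 0.157], [1, -0.01, -0.03, 0, 0, 0, 0.158], [1, 0, 0, 0, 0, 0, 0]]}}

```text
clock: 26.8
tcp_pos: [0.5129, 0.2162, 0.1373]
eef_rot: [-3.14, -0.001, 3.048]
wrist_force: [1.0, 0.8, -1.6]
gripper_width: 0.0137
```

{"name": "drive_tool", "arguments": {"moves": [[1, 0, 0, -0.1, 0, 0, 0], [1, 0, 0, 0, 0, 0, 0], [0.3, 0, 0, 0, 0, 0, 0], [-0.5, 0, 0, 0, 0, 0, 0], [-0.5, 0, 0, 0, 0, 0, 0], [-0.5, 0, 0, 0, 0, 0, 0], [-0.5, 0, 0, 0, 0, 0, 0], [-0.5, 0, 0, 1, 0, 0, 0], [-0.5, 0, 0, 2, 0, 0, 0], [-0.5, 0, 0, 4, 0, 0, 0], [-0.5, 0, 0, 5, 0, 0, 0], [-0.5, -2, -5, 5, 0, 0, 0], [-0.5, -2, -6, 2, 0, 0, 0], [-0.5, 0, -6, 0, 0, 0, 0], [-0.5, 0, -6, 0, 0, 0, 0], [-0.5, 0, -6, 0, 0, 0, 0], [-0.5, 0, 0, 0, 0, 0, 0]]}}

```text
clock: 28.92
tcp_pos: [0.4769, -0.0666, 0.3186]
eef_rot: [-3.139, -0.0, 3.043]
wrist_force: [-0.4, 1.1, 0.0]
gripper_width: 0.0656
```

Run:
```python
from h import *
t=grab('top');s=grab('side');keep(t,'t9');keep(s,'s9');a=load('top0');b=load('side0')
im=np.zeros((600,800,3),np.uint8)
im[:300,:400]=cv2.resize(t['frame'],(400,300));im[:300,400:]=cv2.resize(s['frame'],(400,300))
im[300:,:400]=cv2.resize(t['frame'][160:280,80:240],(400,300),interpolation=cv2.INTER_CUBIC);im[300:,400:]=cv2.resize(s['frame'][320:470,170:370],(400,300),interpolation=cv2.INTER_CUBIC)
cv2.imwrite('pics/m9.png',im[:,:,::-1]);print(proj(t,[.516,.2155,.174]))
rect(t,(115,205,175,250),(0,0,0),(180,255,50),.174)
```

```text
[130.53567532 238.89796838]
c [0.514  0.2019] dims 0.0181 0.0214 long az -3.1134
```

View pics/m9.png

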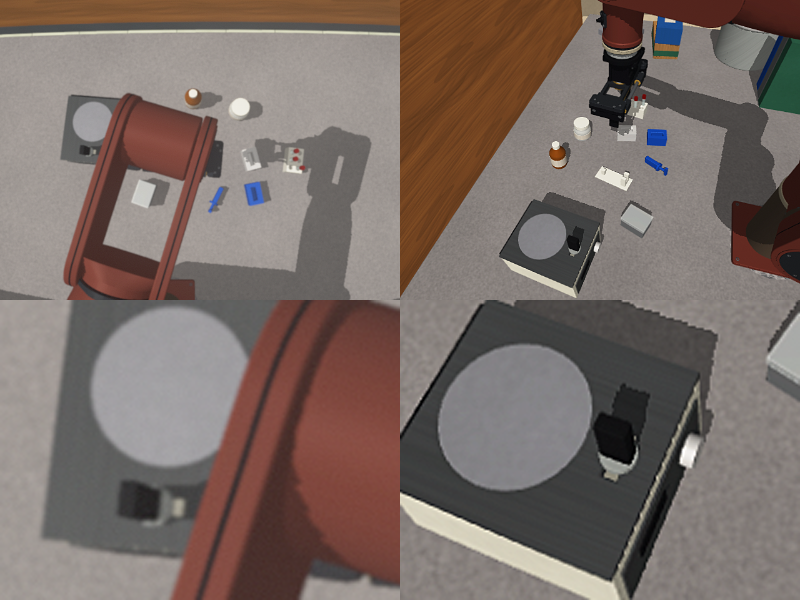

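Final view: lid flush, key upright with its collar on the lid and its handle across the slot. The bystanders are where they were and the arm is clear.

```bash
python3 -c "
from h import *
print(arm.get_obs()['clock']);print(arm.sign_off())"
```

```text
29.025
the job is handed in; nothing more can be done
None
```

The job is done and handed in at 29.0 s of the 72 s allowed.

- **Lid:** I pressed it down along its arc. The wrist force was then near zero with the fingertips at the lid's shut height, and the pictures showed it flush.
- **Key in stand:** I gripped it at a slant in the cradle, lifted and turned it upright, and seated it collar-down in the aluminium stand's slot (about 7 N on contact). I let go, and a picture showed it standing upright.
- **Key in lid:** I took it again from above and passed the bar through the lid slot. The collar touched down within 1 mm of the expected height, at about 3 N. I then turned it 90° (tool yaw 1.479 to 3.048 rad) and let go.

**Last checks:** The final side and top pictures show the lid shut, the key upright with its collar on the lid and its handle across the slot, and the bottle, jar, rack and tip box unmoved. The arm is clear of everything.

- **Not seen directly:** the bar itself is hidden under the lid, so its crosswise position is inferred from the handle and the measured turn.
- **Disagreed:** the last top-view position of the handle top was about 14 mm off along y. I took this to be the handle's visible side face, and did not measure it again.

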